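Clamp a supplement tub in the labelling fixture

ROBOT

A 7-joint arm with a two-finger parallel gripper is mounted at the origin on the work surface. World frame = base frame: x ahead of the robot, y to its left, z up, the work surface at z = 0. Lengths are in m, angles in rad, forces in N, time in s.
With the tool pointing down it reaches from about 0.425 to 0.875 m from the base axis. Payload 8.4 kg.
Tool frame: the origin (TCP) lies at the very end of the fingers, on their centre line; the grasp point (between the pads) lies 19 mm behind it; z points along the fingers, y is the direction in which the jaws open and shut (so a half turn about z gives the same grasp; the last joint's range is limited). The gripper opens to 87 mm and grips with 3 to 60 N. Pads are 19 mm wide; open, the fingers measure 117 mm over their backs; the gripper's body (75 mm by 190 mm) begins 51 mm behind the grasp point.
Start: joints at [-1.282, 0.333, 0.04, 1.465, -0.013, 1.343, -0.059], TCP at [0.246, 0.602, 0.223] pointing down, gripper open.
Joint ranges: [-2.58, 2.58], [-0.38, 2.09], [-1.3, 1.39], [0.25, 2.4], [-1.5, 4.64], [0.08, 2.09], [-2.65, 2.65]. Speed limits (rad/s): [2.22, 2.22, 2.79, 2.79, 3.14, 3.14, 3.14].

INTERFACE

Orientations are given as a 3x3 rotation matrix whose columns are the frame's x, y, z axes.
In Python, from station import robot, capture, camera_info gives the robot as it stands.
- The arm moves only by the tool play_rows, never from a script. Its argument "targets" is a list of rows, each an object with "offset": the shift along the tool's x, y, z in cm, a list of three; "rotation": the turn, a rotation vector about the tool's x, y, z in rad, a list of three. A call has 1 to 12 rows; each row is the pose to reach, as a shift and turn from the pose commanded when the call began, along the tool's axes at that moment; what a row does not reach only later rows make up. A row lasts 1/10 s, in which the tool goes at most 50 mm and 8.59 degrees, less where a joint would pass 70% of its speed; a pose out of reach is approached as far as the arm can. A call with a gripper value outside its range is refused whole. "fingers" is the finger opening in cm, from 0 to 8.7, set as the call begins (left out, the last holds). The fingers move at their own pace and stop on an object; "force" is the grip in N (left out, the last holds). Time passes only in rows, so rows that repeat a pose let the fingers close. It gives the time, the measured TCP pose, the force and the opening at its end, in the units of the state.
- robot.get_state(): the state, without advancing time (a new reading comes with each control period).
- capture(name): name is "scene" or "top" or "wrist"; returns the picture (480x640x3 uint8, red, green, blue); there is no depth.
- camera_info(name): a dict with "fx", "fy", "cx", "cy" (pixels), "dist_coeffs" ([k1, k2, p1, p2, k3] as OpenCV has them; the pictures are not rectified), "rvec" (rotation vector, rad) and "tvec" (3), from world to camera coordinates, as OpenCV has them; the wrist camera has in their place "T_tool_cam" (4x4, takes a point from camera to tool coordinates, whose origin is the TCP and whose axes are the flange's). Camera axes: x right, y down, z forward; pixel columns grow to the right and rows downward; lengths in m; the calibration is good to about 2 mm. A picture is of the moment at which its call begins: read the wrist's pose just before it. camera_info takes no time and is no camera call.
- robot.finish_job(): hands the job in, once; it reports no verdict.
The state is a dict: "time_s": time; "joints": joint angles; "qd": joint speeds; "tau": joint torques, N m; "eef_pos": TCP position; "orientation": TCP orientation; "force": force on the tool from outside, world axes, zero at the start; "moment": the same for the moment, N m; "width": opening from 0.0 (shut) to 1.0 (fully open).
Only numpy, scipy, OpenCV 4.12 (cv2) and the standard library are available. Lean on these libraries where they do the work, as an engineer would, in place of code of your own. Each camera call takes 0.05 s, during which the arm holds its last target.

TASK

Get the white tub ready for labelling: push it along its guide rails until it sits fully home against the black V stop, then push the red lever down past its dead point until it snaps into lock and the rubber pad holds the lid. Only push with the fingertips: do not lift or tip the tub, and leave the bottle, jar and can beside the fixture where they are. Finish with the hand clear of everything.

Things in the scene. Friction and masses are not known exactly. Their poses are not given: they have to be found in the camera images.
- fixture: Plywood board 335 x 130 x 12 mm fixed on the bench, with a steel toggle clamp and a tub nest. Origin on the bench, mid-width, under the clamp arm's pivot; x runs along the board from the clamp to the nest and the open end of the guide rails, y across, z up. Board: x -100 to +235 mm. Two rails, x 85 to 215 mm, 95 mm apart, tops 34 mm above the bench. The tub slides in towards -x.
- nest_home (a point): The place in the fixture where tub_center is when the tub is fully home, touching both faces of the black V stop: fixture x 115 mm, y 0, 52 mm above the bench.
- tub_center (a point): Centre (half-way up) of the loose white tub: round, 90 mm diameter (blue lid 92 mm diameter, top 14 mm), 80 mm tall, 0.3 to 0.6 kg (slides with 2 to 7 N), green and white bands. It stands on the board between the rails, its bottom 12 mm and its lid's top 92 mm above the bench. It starts 30 to 60 mm out from home along the fixture's +x.
- lever (a joint): Angle of the red lever (rad): 0 = open, 65 degrees above level; grows as it is pushed down; 1.05 = locked on its stop, 5 degrees above level. Over-centre: let go below the dead point (about 0.93) it swings back open; beyond it, it snaps to 1.05 and stays. Needs 2 to 6 N at lever_press, least near the dead point. The clamp arm comes down with it.
- lever_pivot (a point): Pivot of the lever: fixture x -35 mm, y 0, 105 mm above the bench. The lever points from here towards the fixture's -x and up; at lever angle q it stands (1.134 - q) rad above level. It turns about the fixture's y axis.
- lever_press (a point): Point to push: middle of the upper face of the red grip, 120 mm along the lever from the pivot and 8 mm above its centre line; it moves with the lever. The grip is 26 mm wide, 16 mm thick and covers 60 to 145 mm from the pivot. Locked, this point is about 123 mm above the bench.
- clamp_pad: Black rubber pad, 26 mm diameter, sprung on the end of the clamp arm; origin 12 mm above its pressing face. Open, the arm stands 75 degrees up over fixture x -20 to 75 mm, to 245 mm above the bench, 13 mm either side of the centre line. With the lever locked and the tub home the pad presses the middle of the lid with about 4 N.
- brown_bottle_mid (a point): Middle of a brown bottle, 48 mm diameter, 105 mm tall, standing loose on the bench beside the board: leave alone.
- orange_jar_mid (a point): Middle of an orange jar with a white cap, 60 mm diameter, 65 mm tall, loose on the bench beside the board: leave alone.
- yellow_can_mid (a point): Middle of a yellow can with a red band, 62 mm diameter, 85 mm tall, loose on the bench beside the board: leave alone.
Things that resemble listed ones, but are neither listed nor needed, are in the scene too. Of the things that look like the part that bears tub_center, the larger one is meant.

How it is judged:
On the way, in this order (a step that is already met when the one before it is completed fails the run):
1. the tub is pushed home in the nest while the clamp is still open (horizontal distance between tub_center and nest_home below 0.006 m and value of joint lever below 0.4 rad), for 0.2 s.
2. the lever is locked past its dead point and the pad presses the lid (value of joint lever above 1 rad and contact force between clamp_pad and tub above 2 N), for 0.2 s.
At the end, for the whole second after the job is handed in: The lever is locked by itself (beyond 1.0 rad), the pad presses the lid with more than 2 N, the tub stands upright (within 0.05 rad), at rest and within 6 mm of home (all of step 2 and horizontal distance between tub_center and nest_home below 0.006 m and angle between tub_center's own z axis and vertical below 0.05 rad and linear speed of tub below 0.02 m/s); the robot touches nothing.
It fails at once if the tub is lifted or tipped (height (world z) of tub_center above 0.064 m or angle between tub_center's own z axis and vertical above 0.3 rad).
It fails at once if the bottle, jar or can is moved more than 25 mm (distance of any of brown_bottle_mid, orange_jar_mid, yellow_can_mid from where it was at the start of the episode above 0.025 m).
It also fails if it takes over 48 s, if anything falls off the work surface, if the arm or the gripper's body presses on something with over 40 N, if the wrist force passes 120 N, or if a joint passes its speed limit or range.

## Working session

There is one attempt and no reset: what is moved stays moved. The work goes in short steps, Python scripts to look and compute and a tool call to move; the robot and the scene stay as the last step left them, time stands still between calls to the robot, and variables do not carry over. Pictures are saved under pics/ and viewed, and the job is handed in when it is done.

Besides the shell and the picture viewer there is one more tool, called after "Call:" as name(argument=value, ...), one argument or row to a line, values as JSON. play_rows: Moves the arm, as the interface text tells. Its arguments: {"type":"object","properties":{"targets":{"type":"array"},"fingers":{"type":"number"},"force":{"type":"number"}},"required":["targets"]}

```bash
ls; mkdir -p pics
python3 - <<'E'
from station import robot, capture, camera_info
import cv2
s=robot.get_state(); print(s)
for n in ("scene","top"):
    im=capture(n); cv2.imwrite(f"pics/{n}0.png",im[:,:,::-1]); print(n,camera_info(n))
E
```

```text
pics
{'time_s': 0.0, 'joints': array([-1.2821775 ,  0.33392314,  0.03990386,  1.46626641, -0.01339701,
        1.34332356, -0.05849414]), 'qd': array([ 0.00082779, -0.00082262,  0.0007147 ,  0.00069316, -0.00056383,
        0.00035538,  0.00050253]), 'tau': array([ 4.00532790e-04, -6.56369305e+01,  1.33505858e+00, -4.03795838e+01,
       -5.99186076e-02,  4.46481106e-02,  9.77133391e-05]), 'eef_pos': array([0.24567645, 0.60126835, 0.22165418]), 'orientation': array([[-9.25721387e-01,  3.78205838e-01, -5.07898403e-04],
       [ 3.78206158e-01,  9.25720057e-01, -1.57435649e-03],
       [-1.25259078e-04, -1.64950578e-03, -9.99998632e-01]]), 'force': array([ 0.28900276, -0.24747754, -0.49935265]), 'moment': array([ 0.01371808, -0.00617725, -0.0132884 ]), 'width': 0.9987367575225982}
scene {'fx': 584.1321033376558, 'fy': 584.1321033376558, 'cx': 323.7562975330155, 'cy': 246.42567289553733, 'dist_coeffs': array([-0.18547831,  0.        ,  0.        ,  0.        ,  0.        ]), 'rvec': array([ 0.97401951,  2.31065641, -1.22638674]), 'tvec': array([ 0.33139831, -0.07696946,  1.28389492])}
top {'fx': 463.91025291189646, 'fy': 463.91025291189646, 'cx': 315.35104878482696, 'cy': 235.23402041711353, 'dist_coeffs': array([-0.11811744,  0.        ,  0.        ,  0.        ,  0.        ]), 'rvec': array([ 2.20785799, -2.15720023,  0.06750082]), 'tvec': array([0.01785872, 0.50271277, 0.79318623])}
```

View pics/scene0.png

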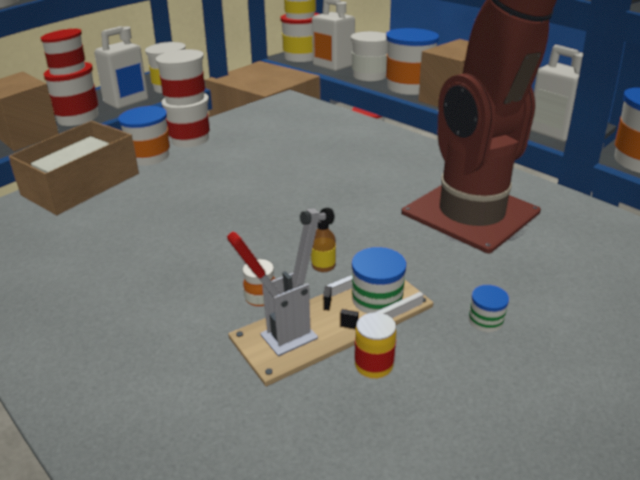

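View pics/top0.png

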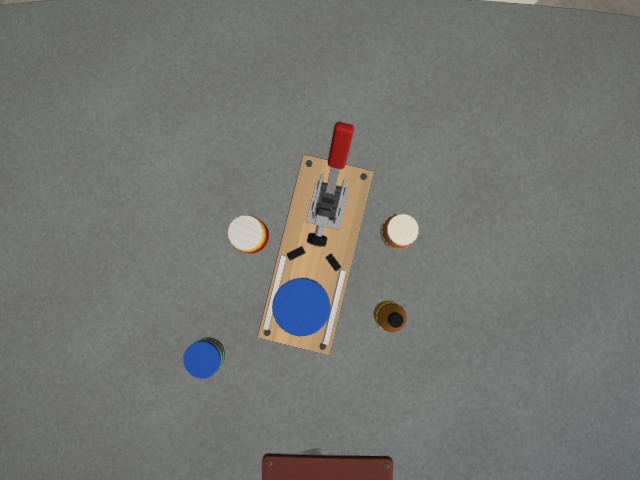

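The top view shows the board, with corners near (303,155), (373,171), (329,354) and (259,338). There are two blue-lidded tubs. The large one at (301,307) stands between the rails, and a small one stands at (203,359) off the board. The large one is meant. I'll enlarge to confirm and measure.

Run:
```python
import cv2
im=cv2.imread("pics/top0.png")
cv2.imwrite("pics/top0a.png",cv2.resize(im[140:260,250:410],None,fx=5,fy=5,interpolation=cv2.INTER_CUBIC))
cv2.imwrite("pics/top0b.png",cv2.resize(im[240:360,250:410],None,fx=5,fy=5,interpolation=cv2.INTER_CUBIC))
```

```text
(no output)
```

View pics/top0a.png

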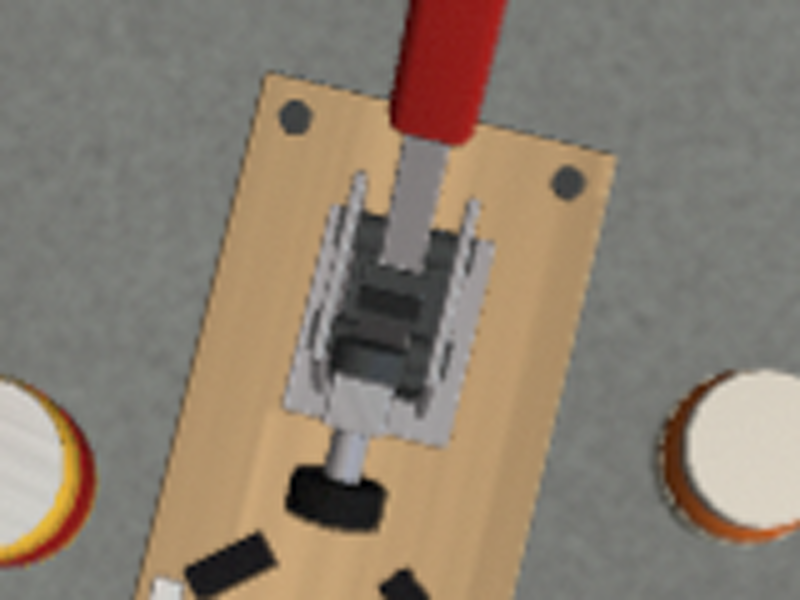

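View pics/top0b.png

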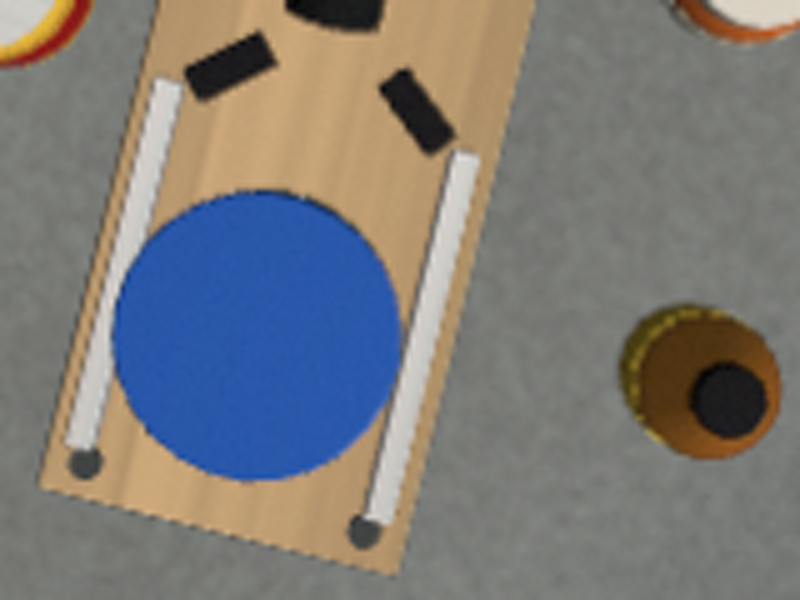

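The crops give these positions:
- **Board corners:** (303.2,154.2), (372.6,170.8), (329.0,354.4) and (258.0,337.0).
- **Large blue lid:** its centre is at (301.1,306.8), between the rails. Its diameter is about 58 px against about 38 px for the small decoy, so it is the tub meant.

```bash
cat > h.py <<'E'
import numpy as np, cv2
from station import robot, capture, camera_info
from scipy.optimize import least_squares
def K(ci): return np.array([[ci['fx'],0,ci['cx']],[0,ci['fy'],ci['cy']],[0,0,1.]])
def proj(n,P):
    ci=camera_info(n); return cv2.projectPoints(np.float64(P).reshape(-1,3),ci['rvec'],ci['tvec'],K(ci),ci['dist_coeffs'])[0].reshape(-1,2)
def onz(n,uv,z):
    ci=camera_info(n); R=cv2.Rodrigues(ci['rvec'])[0]
    u=cv2.undistortPoints(np.float64(uv).reshape(-1,1,2),K(ci),ci['dist_coeffs']).reshape(-1,2)
    d=np.c_[u,np.ones(len(u))]@R; c=-R.T@ci['tvec']; return c+d*((z-c[2])/d[:,2])[:,None]
def fx2w(p,F):
    c,s=np.cos(F[2]),np.sin(F[2]); p=np.float64(p).reshape(-1,3)
    return np.c_[F[0]+c*p[:,0]-s*p[:,1],F[1]+s*p[:,0]+c*p[:,1],p[:,2]]
E
python3 - <<'E'
from h import *
uv=np.array([(303.2,154.2),(372.6,170.8),(329.0,354.4),(258.0,337.0)])
P=np.array([(-.1,-.065,.012),(-.1,.065,.012),(.235,.065,.012),(.235,-.065,.012)])
r=least_squares(lambda F:(proj("top",fx2w(P,F))-uv).ravel(),[.6,0,3.1])
F=r.x; print(F,np.degrees(F[2]),r.fun.round(2))
np.save("F.npy",F)
t=onz("top",[(301.1,306.8)],.092)[0]; print("tub",t)
c,s=np.cos(F[2]),np.sin(F[2]); d=t[:2]-F[:2]; print("tub in fixture",c*d[0]+s*d[1],-s*d[0]+c*d[1])
print("scene check corners",proj("scene",fx2w(P,F)).round(1), "lid",proj("scene",[t]))
for n,uvv,z in(("can",(247,233),.085),("jar",(403,228),.065),("bottle",(395.6,319.6),.105),("decoy",(202,359),.06)):
    q=onz("top",[uvv],z)[0]; d=q[:2]-F[:2]; print(n,q.round(3),"fix",(c*d[0]+s*d[1]).round(3),(-s*d[0]+c*d[1]).round(3))
for q in (0,1.05):
    a=1.134-q
    print(q,fx2w([-.035-.12*np.cos(a)+.008*-np.sin(a)*-1,0,.105+.12*np.sin(a)+.008*np.cos(a)],F))
print("home",fx2w([.115,0,.052],F))
E
```

```text
[0.53708743 0.01349814 2.92720548] 167.71651995026426 [-0.56 -0.78  0.87 -0.53  0.52  0.84 -0.82  0.4 ]
tub [0.38357129 0.04869919 0.092     ]
tub in fixture 0.15749066814103896 -0.0017348295855860105
scene check corners [[267.  379.8]
 [229.4 330.8]
 [389.4 264. ]
 [435.3 300.1]] lid [[380.29607394 260.18826712]]
can [0.499 0.139 0.085] fix 0.064 -0.114
jar [ 0.514 -0.115  0.065] fix -0.005 0.131
bottle [ 0.368 -0.099  0.105] fix 0.141 0.145
decoy [0.29  0.212 0.06 ] fix 0.284 -0.141
0 [[ 0.61380573 -0.00320598  0.2171177 ]]
1.05 [[ 0.68746974 -0.01924508  0.12303994]]
home [[0.42472013 0.03796424 0.052     ]]
```

```bash
cat >> h.py <<'E'
from scipy.spatial.transform import Rotation as Ro
F=np.load("F.npy") if __import__('os').path.exists("F.npy") else None
def fixR():
    c,s=np.cos(F[2]),np.sin(F[2]); return np.array([[c,-s,0],[s,c,0],[0,0,1.]])
def toolR(t,lean=0):
    # tool x = fixture x, z down tilted by t towards fixture +y ; lean: tips toward fixture +x
    return fixR()@Ro.from_euler('x',np.pi).as_matrix()@Ro.from_euler('xy',[t,lean]).as_matrix()
def delta(p,R,p0=None,R0=None):
    s=robot.get_state()
    p0=s['eef_pos'] if p0 is None else p0; R0=s['orientation'] if R0 is None else R0
    print("offset cm",(R0.T@(p-p0)*100).round(2),"rotvec",Ro.from_matrix(R0.T@R).as_rotvec().round(3))
def st():
    s=robot.get_state(); f=fixR().T@(s['eef_pos']-np.r_[F[:2],0])
    print("t %.2f"%s['time_s'],"fix mm",(f*1000).round(1),"z dir fix",(fixR().T@s['orientation'][:,2]).round(3),"xdir",(fixR().T@s['orientation'][:,0]).round(3),"F fix",(fixR().T@s['force']).round(1),"q",s['joints'].round(3).tolist(),"w",round(s['width'],2))
    with open("data.txt","a") as g: g.write(repr((s['joints'].tolist(),s['eef_pos'].tolist(),s['orientation'].tolist()))+"\n")
E
python3 - <<'E'
from h import *
st()
for t in (.5,-.5):
    R=toolR(t); print(fixR().T@R[:,2])
R=toolR(.5)
p=fx2w([.24,-.12,.25],F)[0]; print(p)
delta(p,R)
E
```

```text
t 0.10 fix mm [ 409.8 -512.4  221.7] z dir fix [ 0.     0.001 -1.   ] xdir [ 0.985 -0.173 -0.   ] F fix [ 0.3 -0.8 -0.3] q [-1.282, 0.334, 0.04, 1.466, -0.013, 1.343, -0.059] w 1.0
[-3.81872859e-18  4.79425539e-01 -8.77582562e-01]
[-4.45272864e-18 -4.79425539e-01 -8.77582562e-01]
[0.3281116  0.18181066 0.25      ]
offset cm [-23.5  -35.72  -2.77] rotvec [ 0.497 -0.043 -0.17 ]
```

Call:
play_rows(
  targets=[
    {"offset": [-6,-9,-1],"rotation": [0.12,-0.01,-0.04]},
    {"offset": [-10,-15,-2],"rotation": [0.25,-0.02,-0.08]},
    {"offset": [-14,-21,-2.5],"rotation": [0.37,-0.03,-0.13]},
    {"offset": [-18,-27,-2.8],"rotation": [0.5,-0.04,-0.17]},
    {"offset": [-22,-33,-2.8],"rotation": [0.5,-0.04,-0.17]},
    {"offset": [-23.5,-35.7,-2.8],"rotation": [0.5,-0.04,-0.17]},
    {"offset": [-23.5,-35.7,-2.8],"rotation": [0.5,-0.04,-0.17]},
    {"offset": [-23.5,-35.7,-2.8],"rotation": [0.5,-0.04,-0.17]},
    {"offset": [-23.5,-35.7,-2.8],"rotation": [0.5,-0.04,-0.17]},
    {"offset": [-23.5,-35.7,-2.8],"rotation": [0.5,-0.04,-0.17]},
  ],
  fingers=0,
  force=10,
)

```text
time_s: 1.1
eef_pos: [0.329, 0.1784, 0.251]
orientation: [[-0.976, 0.191, -0.108], [0.219, 0.856, -0.468], [0.003, -0.48, -0.877]]
force: [-0.4, 0.7, -0.5]
width: 0.174
```

```bash
python3 -c "
from h import *
st()"
```

```text
t 1.10 fix mm [ 238.4 -116.9  251. ] z dir fix [ 0.006  0.48  -0.877] xdir [ 1.    -0.006  0.003] F fix [ 0.5 -0.6 -0.5] q [-1.017, 0.056, 0.174, 1.832, 0.226, 1.698, 0.488] w 0.17
```

```bash
python3 -c "
from h import *
R=toolR(.5)
delta(fx2w([.232,.004,.13],F)[0],R)
delta(fx2w([.232,.004,.045],F)[0],R)
"
```

```text
offset cm [-0.75 -4.79 16.41] rotvec [-0.001 -0.006 -0.004]
offset cm [-0.78 -0.71 23.87] rotvec [-0.001 -0.006 -0.004]
```

Call:
play_rows(
  targets=[
    {"offset": [-0.3,-2,4.5],"rotation": [0,0,0]},
    {"offset": [-0.6,-3.5,9],"rotation": [0,0,0]},
    {"offset": [-0.7,-4.5,13.5],"rotation": [0,0,0]},
    {"offset": [-0.7,-4.8,16.4],"rotation": [0,0,0]},
    {"offset": [-0.7,-4.8,16.4],"rotation": [0,0,0]},
    {"offset": [-0.7,-4.8,16.4],"rotation": [0,0,0]},
    {"offset": [-0.7,-4.8,16.4],"rotation": [0,0,0]},
  ],
)

```text
time_s: 1.8
eef_pos: [0.3099, 0.0646, 0.1307]
orientation: [[-0.977, 0.185, -0.103], [0.212, 0.858, -0.468], [0.002, -0.479, -0.878]]
force: [0.5, 0.2, -0.1]
width: 0.005
```

```bash
python3 -c "
from h import *
st()
cv2.imwrite('pics/s1.png',capture('scene')[:,:,::-1]);cv2.imwrite('pics/w1.png',capture('wrist')[:,:,::-1])
R=toolR(.5)
delta(fx2w([.232,.004,.045],F)[0],R)"
```

```text
t 1.80 fix mm [232.8  -1.6 130.7] z dir fix [ 0.002  0.479 -0.878] xdir [1.    0.001 0.002] F fix [-0.4 -0.3 -0.1] q [-0.937, -0.011, 0.232, 2.165, 0.3, 1.406, 0.539] w 0.0
offset cm [-0.1   3.63  7.76] rotvec [ 0.001 -0.002  0.002]
```

View pics/s1.png

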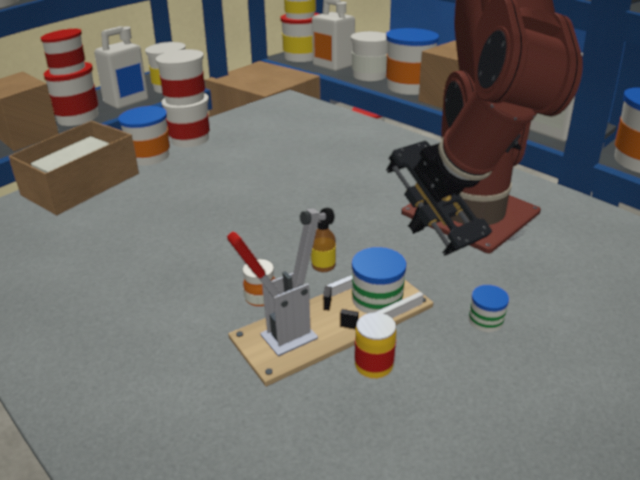

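View pics/w1.png

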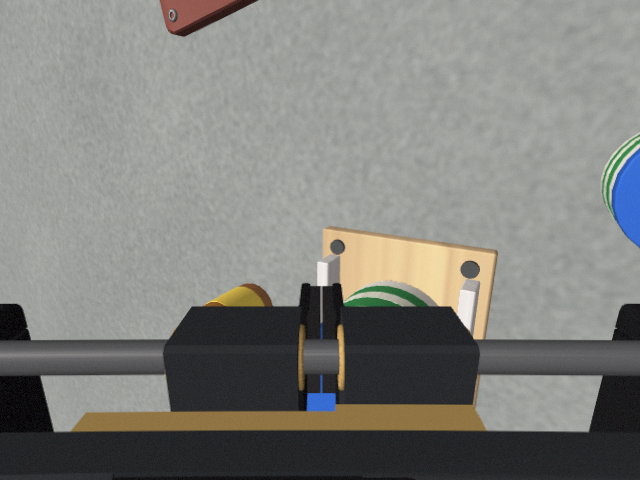

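The wrist view shows the closed fingers behind the tub and the open end of the board at (410,240), with the decoy well off at the right edge. The scene view confirms the hand is clear. I'll descend behind the tub.

Call:
play_rows(
  targets=[
    {"offset": [0,1.2,2.5],"rotation": [0,0,0]},
    {"offset": [0,2.4,5],"rotation": [0,0,0]},
    {"offset": [0,3.4,7],"rotation": [0,0,0]},
    {"offset": [0,3.6,7.5],"rotation": [0,0,0]},
    {"offset": [0,3.6,7.5],"rotation": [0,0,0]},
    {"offset": [0,3.6,7.5],"rotation": [0,0,0]},
  ],
)

```text
time_s: 2.5
eef_pos: [0.3084, 0.0592, 0.0476]
orientation: [[-0.977, 0.186, -0.104], [0.213, 0.858, -0.468], [0.003, -0.48, -0.878]]
force: [-0.7, 0.2, -0.2]
width: 0.001
```

```bash
python3 -c "
from h import *
st()
cv2.imwrite('pics/s2.png',capture('scene')[100:420,200:560,::-1].repeat(2,0).repeat(2,1));cv2.imwrite('pics/t2.png',capture('top')[200:440,180:420,::-1].repeat(2,0).repeat(2,1))
R=toolR(.5)
delta(fx2w([.173,.004,.045],F)[0],R)"
```

```text
t 2.50 fix mm [233.2   4.   47.6] z dir fix [ 0.002  0.48  -0.878] xdir [ 1.    -0.     0.003] F fix [ 0.7 -0.  -0.2] q [-0.927, 0.122, 0.241, 2.243, 0.294, 1.198, 0.509] w 0.0
offset cm [-6.01  0.11  0.21] rotvec [ 0.001 -0.002  0.001]
```

View pics/s2.png

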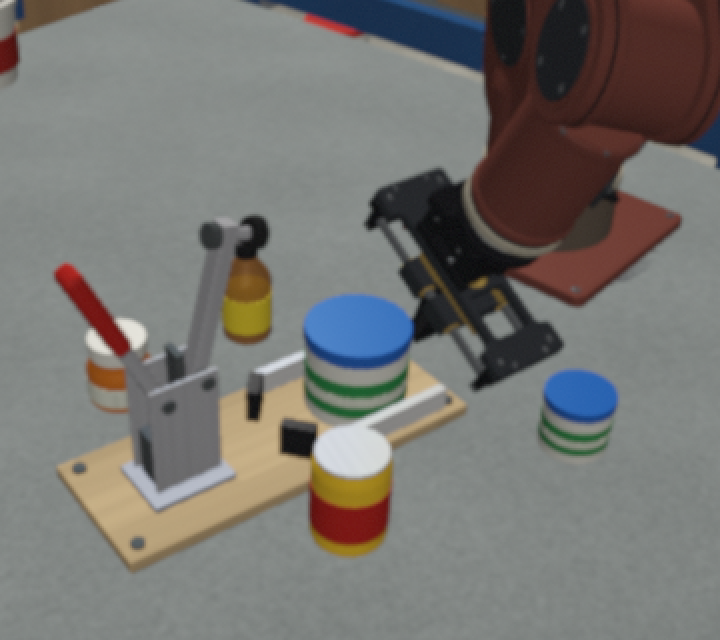

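View pics/t2.png

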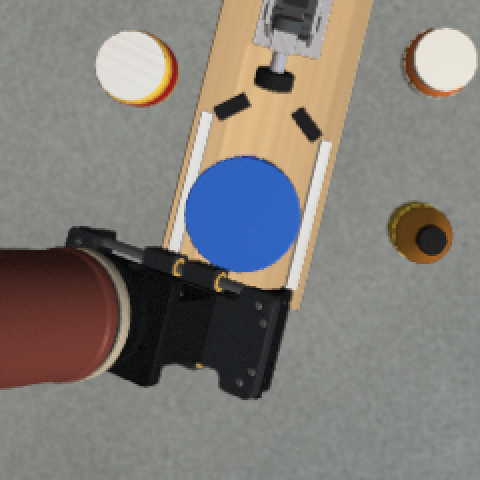

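The hand is down behind the tub, with the tub and neighbours undisturbed. Now I'll push towards fixture -x.

Call:
play_rows(
  targets=[
    {"offset": [-1,0.1,0.2],"rotation": [0,0,0]},
    {"offset": [-2,0.1,0.2],"rotation": [0,0,0]},
    {"offset": [-2.6,0.1,0.2],"rotation": [0,0,0]},
    {"offset": [-3.2,0.1,0.2],"rotation": [0,0,0]},
    {"offset": [-3.8,0.1,0.2],"rotation": [0,0,0]},
    {"offset": [-4.4,0.1,0.2],"rotation": [0,0,0]},
    {"offset": [-5,0.1,0.2],"rotation": [0,0,0]},
    {"offset": [-5.3,0.1,0.2],"rotation": [0,0,0]},
    {"offset": [-5.5,0.1,0.2],"rotation": [0,0,0]},
    {"offset": [-5.5,0.1,0.2],"rotation": [0,0,0]},
  ],
)

```text
time_s: 3.6
eef_pos: [0.3615, 0.0465, 0.0442]
orientation: [[-0.977, 0.186, -0.106], [0.214, 0.857, -0.469], [0.003, -0.481, -0.877]]
force: [-1.4, 0.3, 0.1]
width: 0.004
```

```bash
python3 -c "
from h import *
st()
cv2.imwrite('pics/t3.png',capture('top')[200:440,180:420,::-1].repeat(2,0).repeat(2,1))
"
```

```text
t 3.60 fix mm [178.5   5.1  44.2] z dir fix [ 0.003  0.481 -0.877] xdir [ 1.    -0.001  0.003] F fix [1.4 0.  0.1] q [-0.866, 0.204, 0.287, 2.16, 0.311, 1.173, 0.606] w 0.0
```

View pics/t3.png

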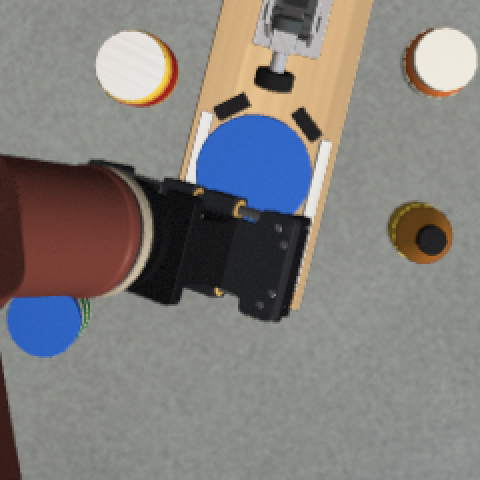

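The tub has moved with the fingers to about 8 mm from home. I'll take small steps from here and watch the force.

Call:
play_rows(
  targets=[
    {"offset": [-0.3,0,0],"rotation": [0,0,0]},
    {"offset": [-0.5,0,0],"rotation": [0,0,0]},
    {"offset": [-0.6,0,0],"rotation": [0,0,0]},
    {"offset": [-0.6,0,0],"rotation": [0,0,0]},
  ],
)

```text
time_s: 4.05
eef_pos: [0.3676, 0.0455, 0.0442]
orientation: [[-0.977, 0.186, -0.105], [0.213, 0.857, -0.468], [0.003, -0.48, -0.877]]
force: [-1.1, -0.2, 0.4]
width: 0.005
```

```bash
python3 -c "
from h import *
st()
"
```

```text
t 4.05 fix mm [172.4   4.8  44.2] z dir fix [ 0.003  0.48  -0.877] xdir [ 1.    -0.001  0.003] F fix [1.  0.4 0.4] q [-0.859, 0.213, 0.292, 2.15, 0.312, 1.171, 0.616] w 0.01
```

Call:
play_rows(
  targets=[
    {"offset": [-0.1,0,0],"rotation": [0,0,0]},
    {"offset": [-0.2,0,0],"rotation": [0,0,0]},
    {"offset": [-0.2,0,0],"rotation": [0,0,0]},
  ],
)

```text
time_s: 4.35
eef_pos: [0.3694, 0.045, 0.0442]
orientation: [[-0.977, 0.186, -0.105], [0.213, 0.857, -0.469], [0.003, -0.48, -0.877]]
force: [-2.5, 0.1, 1.0]
width: 0.003
```

```bash
python3 -c "
from h import *
st()
im=capture('top')[:,:,::-1]
cv2.imwrite('pics/t4.png',cv2.resize(im[240:330,250:370],None,fx=6,fy=6,interpolation=cv2.INTER_CUBIC))
p=fx2w([.115,0,.092],F)[0]; print(proj('top',[p]))
"
```

```text
t 4.35 fix mm [170.6   4.9  44.2] z dir fix [ 0.003  0.48  -0.877] xdir [ 1.    -0.001  0.003] F fix [2.4 0.4 1. ] q [-0.857, 0.216, 0.293, 2.147, 0.312, 1.171, 0.619] w 0.0
[[308.54203483 280.8000839 ]]
```

View pics/t4.png

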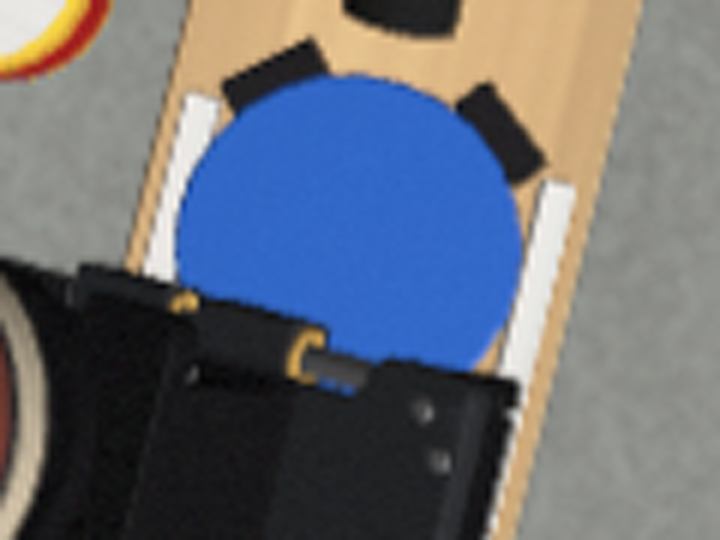

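The lid centre measures (307.6,280.8) against a predicted home of (308.5,280.8), so it is nearly there. I'll push until the force rises clearly.

Call:
play_rows(
  targets=[
    {"offset": [-0.2,0,0],"rotation": [0,0,0]},
    {"offset": [-0.3,0,0],"rotation": [0,0,0]},
    {"offset": [-0.3,0,0],"rotation": [0,0,0]},
  ],
)

```text
time_s: 4.7
eef_pos: [0.3696, 0.0432, 0.0442]
orientation: [[-0.976, 0.185, -0.111], [0.216, 0.855, -0.471], [0.008, -0.484, -0.875]]
force: [-14.4, -0.8, 7.6]
width: 0.003
```

```bash
python3 -c "
from h import *
st()
"
```

```text
t 4.70 fix mm [170.    6.6  44.2] z dir fix [ 0.008  0.484 -0.875] xdir [ 1.    -0.003  0.008] F fix [13.9  3.8  7.6] q [-0.854, 0.22, 0.295, 2.144, 0.311, 1.174, 0.624] w 0.0
```

The force jumped to 14 N at TCP x = 170 mm, which puts the tub centre at about 115 mm: fully home. I'll back off and rise.

Call:
play_rows(
  targets=[
    {"offset": [0.4,0,0],"rotation": [0,0,0]},
    {"offset": [1.5,0,0],"rotation": [0,0,0]},
    {"offset": [4,0,0],"rotation": [0,0,0]},
    {"offset": [5,-2,-3],"rotation": [0,0,0]},
    {"offset": [5,-4,-7.5],"rotation": [0,0,0]},
    {"offset": [5,-6.5,-12],"rotation": [0,0,0]},
    {"offset": [5,-9,-16.5],"rotation": [0,0,0]},
    {"offset": [5,-11,-20],"rotation": [0,0,0]},
    {"offset": [5,-11,-20],"rotation": [0,0,0]},
  ],
)

```text
time_s: 5.6
eef_pos: [0.3257, 0.0557, 0.2772]
orientation: [[-0.977, 0.189, -0.099], [0.213, 0.86, -0.463], [-0.003, -0.474, -0.881]]
force: [1.3, 0.7, -0.5]
width: 0.005
```

```bash
python3 -c "
from h import *
st()
im=capture('top')[:,:,::-1]
cv2.imwrite('pics/t5.png',cv2.resize(im[140:330,230:430],None,fx=3,fy=3,interpolation=cv2.INTER_CUBIC))
"
```

```text
t 5.60 fix mm [215.5   3.7 277.2] z dir fix [-0.002  0.474 -0.881] xdir [ 1.    -0.    -0.003] F fix [-1.1 -1.  -0.5] q [-0.931, -0.146, 0.241, 1.961, 0.334, 1.718, 0.638] w 0.0
```

View pics/t5.png

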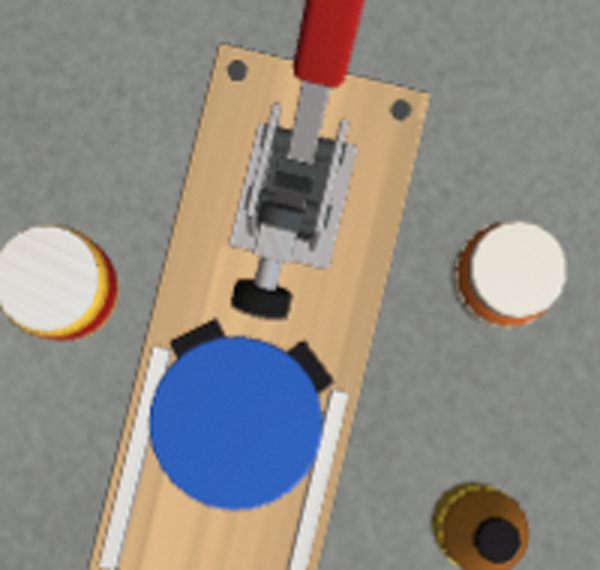

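The tub touches both V faces. Its lid centre is at (308.5,280.8), which equals the predicted home. The lever is still open. Next I'll go over to the lever, passing above the clamp arm.

```bash
python3 -c "
from h import *
R=toolR(0)
for p in ([.2,0,.34],[.07,0,.34],[-.055,0,.33]): delta(fx2w(p,F)[0],R)
"
```

```text
offset cm [-1.62 -2.74 -5.95] rotvec [-0.496  0.001 -0.   ]
offset cm [-14.62  -2.74  -5.94] rotvec [-0.496  0.001 -0.   ]
offset cm [-27.12  -2.26  -5.06] rotvec [-0.496  0.001 -0.   ]
```

Call:
play_rows(
  targets=[
    {"offset": [-1.6,-2,-4],"rotation": [-0.12,0,0]},
    {"offset": [-4,-2.7,-5.9],"rotation": [-0.25,0,0]},
    {"offset": [-8,-2.7,-5.9],"rotation": [-0.37,0,0]},
    {"offset": [-12,-2.7,-5.9],"rotation": [-0.5,0,0]},
    {"offset": [-16,-2.7,-5.9],"rotation": [-0.5,0,0]},
    {"offset": [-20,-2.6,-5.7],"rotation": [-0.5,0,0]},
    {"offset": [-24,-2.4,-5.3],"rotation": [-0.5,0,0]},
    {"offset": [-27.1,-2.3,-5.1],"rotation": [-0.5,0,0]},
    {"offset": [-27.1,-2.3,-5.1],"rotation": [-0.5,0,0]},
    {"offset": [-27.1,-2.3,-5.1],"rotation": [-0.5,0,0]},
    {"offset": [-27.1,-2.3,-5.1],"rotation": [-0.5,0,0]},
  ],
)

```text
time_s: 6.75
eef_pos: [0.5891, 0.001, 0.3271]
orientation: [[-0.977, 0.214, -0.004], [0.214, 0.977, -0.0], [0.004, -0.001, -1.0]]
force: [-0.2, -0.3, 0.5]
width: 0.001
```

```bash
python3 -c "
from h import *
st()
R=toolR(0)
delta(fx2w([-.055,0,.21],F)[0],R)
cv2.imwrite('pics/s6.png',capture('scene')[100:420,200:560,::-1].repeat(2,0).repeat(2,1))
"
```

```text
t 6.75 fix mm [-53.5   1.1 327.1] z dir fix [ 0.004  0.001 -1.   ] xdir [ 1.    -0.001  0.004] F fix [0.1 0.4 0.5] q [-0.706, 0.207, 0.758, 1.475, -0.142, 1.519, 1.405] w 0.0
offset cm [-0.2   0.12 11.71] rotvec [-0.001 -0.004 -0.001]
```

View pics/s6.png

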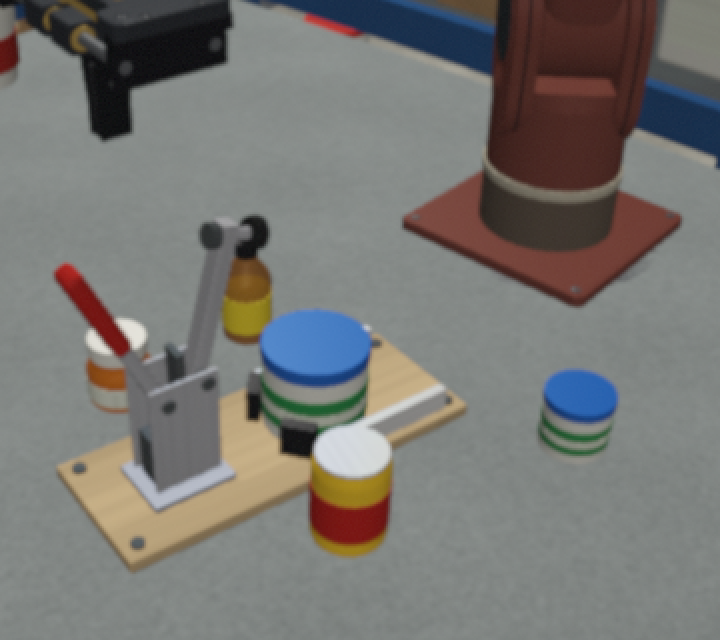

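The hand is above the gap between lever and clamp arm, with the fingertips at crop pixel (110,135). I'll check the camera offset and work out the lever arc.

```bash
python3 -c "
from h import *
print(camera_info('wrist')['T_tool_cam'].round(3))
def c(q):
    a=1.134-q; return np.array([-35-120*np.cos(a)+8*np.sin(a)+9.5,0,105+120*np.sin(a)+8*np.cos(a)])
for q in (0,.1,.2,.3,.4,.5,.6,.7,.8,.9,1.,1.05): print(q,(c(q)).round(1))
"
```

```text
[[-0.    -0.954 -0.299  0.084]
 [ 1.    -0.001  0.     0.   ]
 [-0.    -0.299  0.954 -0.161]
 [ 0.     0.     0.     1.   ]]
0 [-69.    0.  217.1]
0.1 [-80.    0.  212.2]
0.2 [-90.4   0.  206.2]
0.3 [-100.2    0.   199.3]
0.4 [-109.2    0.   191.3]
0.5 [-117.4    0.   182.5]
0.6 [-124.7    0.   173. ]
0.7 [-131.     0.   162.7]
0.8 [-136.2    0.   151.9]
0.9 [-140.4    0.   140.6]
1.0 [-143.4    0.   129. ]
1.05 [-144.4    0.   123. ]
```

Call:
play_rows(
  targets=[
    {"offset": [-0.2,0.1,4],"rotation": [0,0,0]},
    {"offset": [-0.2,0.1,8],"rotation": [0,0,0]},
    {"offset": [-0.2,0.1,11],"rotation": [0,0,0]},
    {"offset": [-0.2,0.1,11.3],"rotation": [0,0,0]},
    {"offset": [-0.2,0.1,11.3],"rotation": [0,0,0]},
    {"offset": [-0.2,0.1,11.3],"rotation": [0,0,0]},
  ],
)

```text
time_s: 7.4
eef_pos: [0.5925, 0.0015, 0.2168]
orientation: [[-0.977, 0.213, -0.001], [0.213, 0.977, 0.001], [0.001, 0.001, -1.0]]
force: [0.9, 0.6, 0.6]
width: 0.004
```

```bash
python3 -c "
from h import *
st()
cv2.imwrite('pics/s7.png',cv2.resize(capture('scene')[150:350,200:400,::-1],None,fx=3,fy=3))
"
```

```text
t 7.40 fix mm [-56.7  -0.  216.8] z dir fix [ 0.001 -0.001 -1.   ] xdir [ 1.    -0.     0.001] F fix [-0.7 -0.8  0.6] q [-0.692, 0.261, 0.741, 1.648, -0.182, 1.304, 1.437] w 0.0
```

View pics/s7.png

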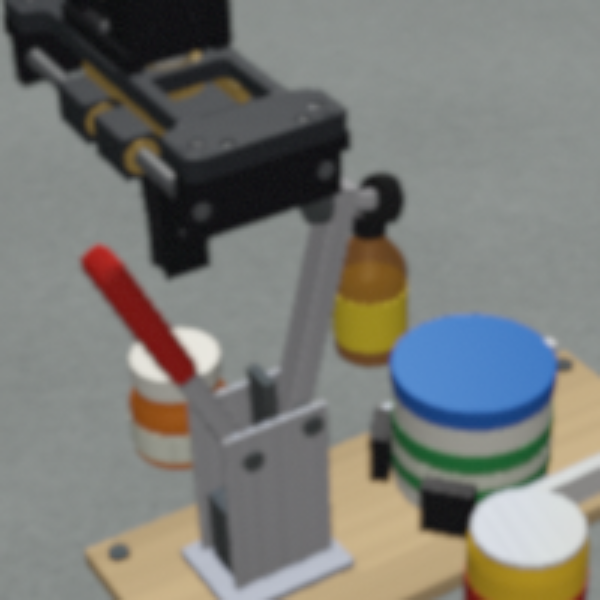

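The fingertips at crop pixel (180,260) stand between the red lever and the clamp arm, with no contact. I'll push along the arc.

Call:
play_rows(
  targets=[
    {"offset": [-0.8,0,0],"rotation": [0,0,0]},
    {"offset": [-1.3,0,0.1],"rotation": [0,0,0]},
    {"offset": [-1.8,0,0.3],"rotation": [0,0,0]},
    {"offset": [-2.3,0,0.5],"rotation": [0,0,0]},
    {"offset": [-2.9,0,0.8],"rotation": [0,0,0]},
    {"offset": [-3.4,0,1.1],"rotation": [0,0,0]},
    {"offset": [-3.9,0,1.4],"rotation": [0,0,0]},
    {"offset": [-4.4,0,1.8],"rotation": [0,0,0]},
    {"offset": [-4.8,0,2.1],"rotation": [0,0,0]},
    {"offset": [-5.3,0,2.6],"rotation": [0,0,0]},
  ],
)

```text
time_s: 8.45
eef_pos: [0.6436, -0.0099, 0.1882]
orientation: [[-0.977, 0.213, -0.004], [0.213, 0.977, -0.0], [0.003, -0.001, -1.0]]
force: [-1.3, 0.8, 3.1]
width: 0.007
```

```bash
python3 -c "
from h import *
st()
cv2.imwrite('pics/s8.png',cv2.resize(capture('scene')[150:350,200:400,::-1],None,fx=3,fy=3))
"
```

```text
t 8.45 fix mm [-109.1    0.2  188.2] z dir fix [ 0.003  0.001 -1.   ] xdir [ 1.    -0.001  0.003] F fix [ 1.5 -0.5  3.1] q [-0.599, 0.406, 0.723, 1.553, -0.275, 1.291, 1.517] w 0.01
```

View pics/s8.png

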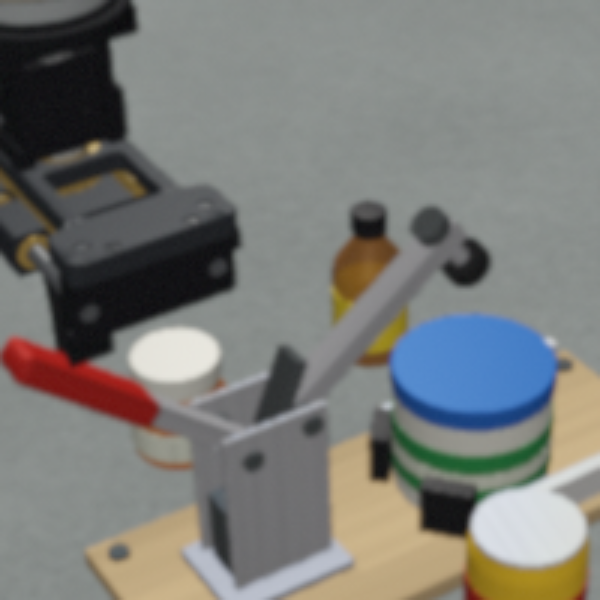

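The lever follows with about 3 N at the tip, and the clamp arm is coming down. Continuing.

Call:
play_rows(
  targets=[
    {"offset": [-0.4,0,0.4],"rotation": [0,0,0]},
    {"offset": [-0.8,0,0.8],"rotation": [0,0,0]},
    {"offset": [-1.2,0,1.3],"rotation": [0,0,0]},
    {"offset": [-1.5,0,1.8],"rotation": [0,0,0]},
    {"offset": [-1.8,0,2.3],"rotation": [0,0,0]},
    {"offset": [-2.1,0,2.8],"rotation": [0,0,0]},
    {"offset": [-2.4,0,3.4],"rotation": [0,0,0]},
    {"offset": [-2.7,0,4],"rotation": [0,0,0]},
    {"offset": [-2.9,0,4.5],"rotation": [0,0,0]},
    {"offset": [-3.1,0,5],"rotation": [0,0,0]},
    {"offset": [-3.3,0,5.6],"rotation": [0,0,0]},
    {"offset": [-3.4,0,6.2],"rotation": [0,0,0]},
  ],
)

```text
time_s: 9.7
eef_pos: [0.6766, -0.0173, 0.1257]
orientation: [[-0.977, 0.213, -0.003], [0.213, 0.977, -0.0], [0.003, -0.001, -1.0]]
force: [0.6, -0.5, 0.2]
width: 0.004
```

```bash
python3 -c "
from h import *
st()
cv2.imwrite('pics/s9.png',cv2.resize(capture('scene')[150:350,200:400,::-1],None,fx=3,fy=3))
"
```

```text
t 9.70 fix mm [-142.9    0.4  125.7] z dir fix [ 0.003  0.001 -1.   ] xdir [ 1.    -0.001  0.003] F fix [-0.7  0.4  0.2] q [-0.532, 0.526, 0.688, 1.533, -0.347, 1.211, 1.569] w 0.0
```

View pics/s9.png

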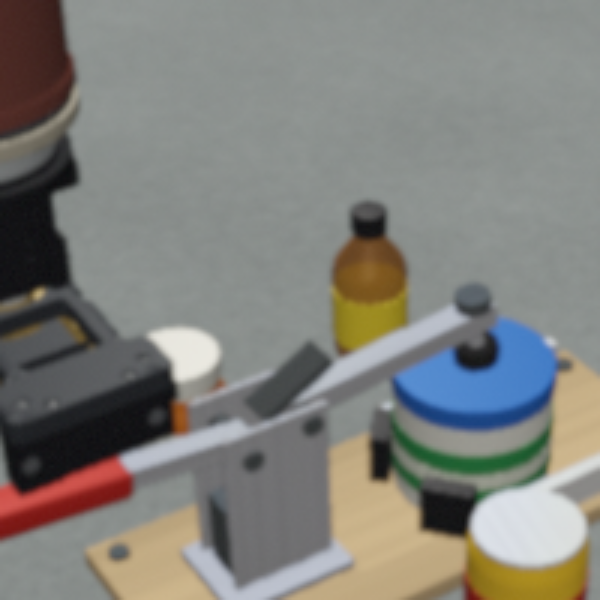

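The tip force has dropped to zero at z = 126 mm and the pad is on the lid, so the lever has gone past its dead point. I'll press a few mm further to confirm it is on its stop.

Call:
play_rows(
  targets=[
    {"offset": [-0.1,0,0.3],"rotation": [0,0,0]},
    {"offset": [-0.1,0,0.5],"rotation": [0,0,0]},
    {"offset": [-0.1,0,0.5],"rotation": [0,0,0]},
  ],
)

```text
time_s: 10.05
eef_pos: [0.6772, -0.0175, 0.1228]
orientation: [[-0.977, 0.213, -0.003], [0.213, 0.977, 0.001], [0.003, -0.0, -1.0]]
force: [-8.0, 1.0, 11.9]
width: 0.006
```

```bash
python3 -c "
from h import *
st()
"
```

```text
t 10.05 fix mm [-143.5    0.4  122.8] z dir fix [ 0.003  0.    -1.   ] xdir [ 1.    -0.001  0.003] F fix [ 8.   0.8 11.9] q [-0.529, 0.53, 0.686, 1.534, -0.35, 1.207, 1.572] w 0.01
```

The tip met a solid stop at 122.8 mm with 12 N, matching the locked height of 123 mm. Now I'll retreat straight up and away.

Call:
play_rows(
  targets=[
    {"offset": [0,0,-1],"rotation": [0,0,0]},
    {"offset": [0,0,-4],"rotation": [0,0,0]},
    {"offset": [0,0,-8],"rotation": [0,0,0]},
    {"offset": [0,0,-12],"rotation": [0,0,0]},
    {"offset": [-5,0,-14],"rotation": [0,0,0]},
    {"offset": [-9,0,-15],"rotation": [0,0,0]},
    {"offset": [-9,0,-15],"rotation": [0,0,0]},
    {"offset": [-9,0,-15],"rotation": [0,0,0]},
    {"offset": [-9,0,-15],"rotation": [0,0,0]},
    {"offset": [-9,0,-15],"rotation": [0,0,0]},
  ],
)

```text
time_s: 11.05
eef_pos: [0.765, -0.0364, 0.2716]
orientation: [[-0.977, 0.214, -0.003], [0.214, 0.977, 0.001], [0.003, -0.0, -1.0]]
force: [-0.7, 0.5, -0.5]
width: 0.004
```

```bash
python3 -c "
from h import *
st()
cv2.imwrite('pics/s10.png',cv2.resize(capture('scene')[130:400,180:500,::-1],None,fx=2.4,fy=2.2))
cv2.imwrite('pics/t10.png',cv2.resize(capture('top')[100:400,170:430,::-1],None,fx=2,fy=2))
for q in (1.05,.9):
  a=1.134-q
  tip=[-.035-.145*np.cos(a),0,.105+.145*np.sin(a)]
  print(q,proj('scene',fx2w(tip,F)),(proj('scene',fx2w(tip,F))-[180,130])*[2.4,2.2])
"
```

```text
t 11.05 fix mm [-2.333e+02  2.000e-01  2.716e+02] z dir fix [ 0.003  0.    -1.   ] xdir [ 1.    -0.001  0.003] F fix [ 0.8 -0.3 -0.5] q [-0.384, 0.648, 0.703, 1.05, -0.401, 1.571, 1.566] w 0.0
1.05 [[190.77247865 322.85281965]] [[ 25.85394877 424.27620323]]
0.9 [[190.74946589 310.5029743 ]] [[ 25.79871814 397.10654345]]
```

View pics/s10.png

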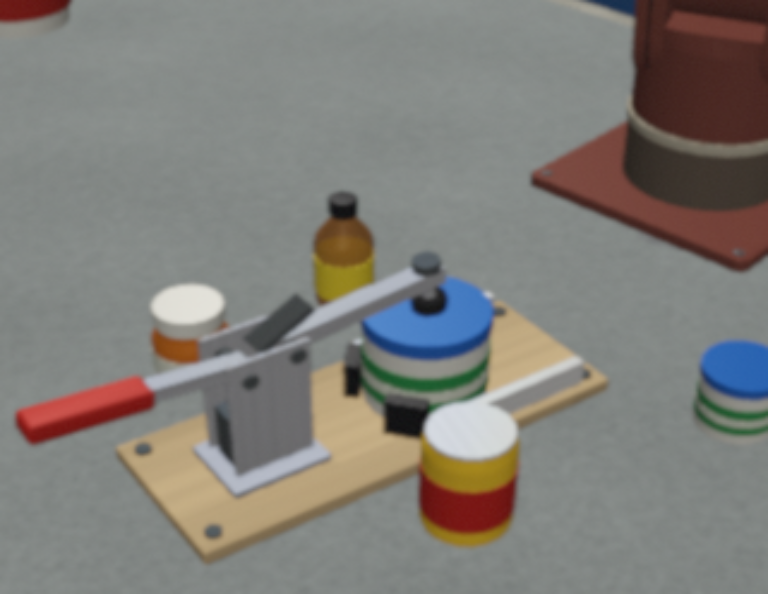

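View pics/t10.png

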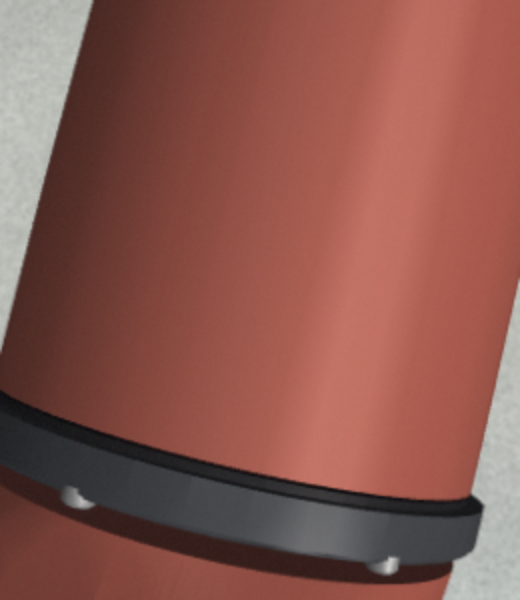

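The scene view shows the lever end at (25,425), which is the predicted locked position, and the pad sitting on the lid. The arm blocks the top view, so I'll move it aside for a last check.

Call:
play_rows(
  targets=[
    {"offset": [0,4,-2],"rotation": [0,0,0]},
    {"offset": [0,8,-3],"rotation": [0,0,0]},
    {"offset": [0,12,-3],"rotation": [0,0,0]},
    {"offset": [0,16,-3],"rotation": [0,0,0]},
    {"offset": [0,20,-3],"rotation": [0,0,0]},
    {"offset": [2,24,-3],"rotation": [0,0,0]},
    {"offset": [4,28,-3],"rotation": [0,0,0]},
    {"offset": [6,32,-3],"rotation": [0,0,0]},
    {"offset": [8,36,-3],"rotation": [0,0,0]},
    {"offset": [8,36,-3],"rotation": [0,0,0]},
    {"offset": [8,36,-3],"rotation": [0,0,0]},
    {"offset": [8,36,-3],"rotation": [0,0,0]},
  ],
)

```text
time_s: 12.35
eef_pos: [0.7647, 0.3309, 0.3012]
orientation: [[-0.977, 0.215, -0.003], [0.215, 0.977, -0.001], [0.003, -0.001, -1.0]]
force: [0.6, -0.2, 0.9]
width: 0.002
```

```bash
python3 -c "
from h import *
st()
cv2.imwrite('pics/t11.png',cv2.resize(capture('top')[100:400,170:430,::-1],None,fx=2,fy=2))
"
```

```text
t 12.35 fix mm [-154.8 -358.5  301.2] z dir fix [ 0.003  0.001 -1.   ] xdir [ 1.    -0.002  0.003] F fix [-0.6  0.1  0.9] q [-0.691, 0.821, 0.656, 0.681, -0.47, 1.74, 1.063] w 0.0
```

View pics/t11.png

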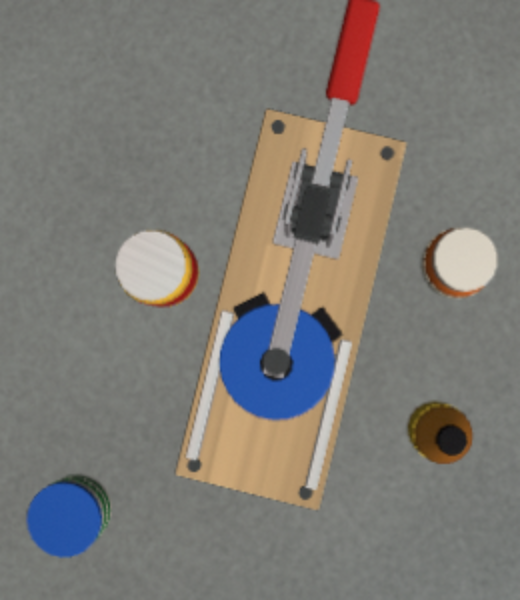

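The final top view shows the lid centre at about (308.5,280.5), which is home. The pad is at mid-lid, the lever is locked, and the bottle, jar and can are where they were. I'll hand in.

```bash
python3 -c "
from station import robot
print(robot.finish_job())"
```

```text
the job is handed in; nothing more can be done
None
```

The tub is home against the V stop, the lever is locked with the pad on the lid, and I handed the job in at about 12.4 s of the 48 s allowed.

**Pushing the tub:** I pushed it with closed fingertips, hand tilted sideways to reach behind it, until the force jumped to about 14 N. After I backed off, the lid centre was at (308.5,280.8) px, exactly the predicted home, while the lever was still open.

**Locking the lever:** I pushed it down along its arc past the dead point. The tip force fell to zero, then met a firm stop (12 N) at 122.8 mm height; the locked height is 123 mm.

**Last checks, with the hand clear:**
- The lever end is where the locked position predicts, and it stayed there after I let go.
- The pad sits in the middle of the lid, and the lid centre is at about (308.5,280.5) px, within about 1 mm of home.
- The bottle, jar and can are not visibly moved, and the wrist force is about zero.

No check failed or disagreed. The pad's pressing force cannot be measured directly, so I inferred it from the locked lever and the pad's contact in the pictures.

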